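Show the trinket box's code to the lift reader

TASK

The steel trinket box is about to go down in the lift and has to be registered first. Lay the shoehorn that rests across it in the black catchall, then lift the box and hold its coded underside squarely and centred against the rubber rim of the sloping reader, lengthwise along the rim, pressing lightly so that the sprung rim gives a little without bottoming, for a good three seconds. Then set the box gently back down flat on the blue felt mat and let go; do not drop anything or disturb the diffuser jar, remote or glasses case.

Things in the scene. Friction and masses are not known exactly. Their poses are not given: they have to be found in the camera images.
- box: closed stainless trinket box, 140 (x) x 60 (y) x 32 (z) mm, 0.3 to 0.6 kg, brass press button on its -x end (not to be operated), lid does not open. Origin: centre of its underside; z up out of the lid. It starts on the felt mat.
- box_code (a point): centre of the square printed code on the underside of the box (same point and axes as the box's origin)
- shoehorn: wooden shoehorn, 172 mm long along y, lying flat across the box's lid, 60 g. Handle 24 wide, 12 mm thick, from y = -90 to +7 mm; middle 31 wide, 10 thick, to y = 55; blade end 38 wide, 7 thick, to y = 87. Origin: on its underside at x = y = 0, near mid-length; z up.
- catchall: fixed shallow black ceramic tray, 110 (x) x 230 (y) x 18 mm high outside, walls 6 mm and floor 5 to 6 mm thick. Origin: centre of its underside, z up.
- mat: fixed blue felt mat, 190 (x) x 120 (y) x 4 mm. Origin: centre of its underside, z up.
- reader_head: fixed sloping white face, 130 x 70 mm, of the code reader. Origin: its centre; z: straight out (35 deg from vertical, towards the robot); x up the slope; y across. A black rubber rim, 100 (x) x 44 (y) mm, centred on z, stands 27 to 77 mm out along z: different each time, not reported, so feel for it. The rim is sprung: gives up to 12 mm, from 1 N to 10 N at its stop.
- diffuser: frosted glass diffuser jar with closed wooden stopper, 72 mm diameter, 110 mm tall, a bystander. Origin: centre of its underside.
- remote: white garage remote, 68 x 40 x 15 mm, a bystander. Origin: centre of its underside.
- glasses_case: brown glasses case, 65 (x) x 160 (y) x 40 mm, a bystander. Origin: centre of its underside.
Things that resemble listed ones, but are neither listed nor needed, are in the scene too. Leave any turquoise look-alike of the box alone.

How it is judged (in metres and radians):
On the way, in this order (a step that is already met when the one before it is completed fails the run):
1. the shoehorn lies in the catchall, let go (x of shoehorn in the frame of catchall between -0.04 and 0.04 m and y of shoehorn in the frame of catchall between -0.04 and 0.04 m and z of shoehorn in the frame of catchall between 0 and 0.015 m and contact force between the fingers and shoehorn below 0.2 N and linear speed of shoehorn below 0.03 m/s), for 0.2 s.
2. the gripped box is held with its underside square (7 degrees), centred (15 mm along, 12 mm across) and lengthwise (10 degrees) on the rim with 0.8 to 12 N for 2 s (x of box_code in the frame of reader_head between -0.015 and 0.015 m and y of box_code in the frame of reader_head between -0.012 and 0.012 m and z of box_code in the frame of reader_head above 0.01 m and z of box in the frame of reader_head below 0.09 m and angle between the z axis of box and the z axis of reader_head, either way round below 0.12 rad and angle between the x axis of box and the x axis of reader_head, either way round below 0.17 rad and angle between box's own z axis and vertical below 1 rad and contact force between box and reader_head between 0.8 and 12 N and contact force between the fingers and box above 2 N), for 2 s.
At the end, for the whole second after the job is handed in: the box lies flat and at rest, lid up, on the mat (centre within 45 mm along and 35 mm across of the mat's centre), and the shoehorn lies in the catchall (its origin within 40 mm of the centre each way, flat on the floor), both let go (all of step 1 and x of box in the frame of mat between -0.045 and 0.045 m and y of box in the frame of mat between -0.035 and 0.035 m and z of box in the frame of mat between 0.001 and 0.009 m and angle between box's own z axis and vertical below 0.06 rad and linear speed of box below 0.02 m/s and angular speed of box below 0.1 rad/s); the robot touches nothing.
It fails at once if the box is pressed on the reader with more than 25 N (contact force between box and reader_head above 25 N).
It fails at once if the box is dropped (contact force between anything else and box below 0.05 N and z of box in the frame of mat above 0.025 m and linear speed of box above 0.35 m/s).
It fails at once if the shoehorn is dropped from more than 25 mm above its place (contact force between anything else and shoehorn below 0.05 N and z of shoehorn in the frame of catchall above 0.03 m and linear speed of shoehorn above 0.35 m/s).
It fails at once if a bystander is moved more than 30 mm or the jar tipped (distance of any of diffuser, remote, glasses_case from where it was at the start of the episode above 0.03 m or angle between diffuser's own z axis and vertical above 0.3 rad).
It also fails if it takes over 72 s, if anything falls off the work surface, if the arm or the gripper's body presses on something with over 40 N, if the wrist force passes 120 N, or if a joint passes its speed limit or range.

ROBOT

A 7-joint arm with a two-finger parallel gripper is mounted at the origin on the work surface. World frame = base frame: x ahead of the robot, y to its left, z up, the work surface at z = 0. Lengths are in m, angles in degrees, forces in N, time in s.
With the tool pointing down it reaches from about 0.35 to 0.775 m from the base axis. Payload 3.1 kg.
Tool frame: the origin (TCP) lies at the very end of the fingers, on their centre line; the grasp point (between the pads) lies 19 mm behind it; z points along the fingers, y is the line along which they close (so a half turn about z gives the same grasp; the last joint's range is limited). The gripper opens to 85 mm and grips with 20 to 120 N. Pads are 22 mm wide; open, the fingers measure 114 mm over their backs; the gripper's body (76 mm by 85 mm) begins 54 mm behind the grasp point. The pads swing forward as they close: fully open they stand 13 mm farther back than shut.
Start: joints at [63.787, 17.813, 0.802, 86.603, -0.252, 75.585, -1.558], TCP at [0.222, -0.503, 0.231] pointing down, gripper open.
Joint ranges: [-154.91, 154.91], [-16.99, 109.72], [-72.82, 74.43], [7.12, 147.25], [-82.49, 262.49], [11.32, 116.49], [-174.64, 174.64]. Speed limits (degrees/s): [159.86, 159.86, 180, 180, 180, 180, 180].

INTERFACE

Orientations are given as [roll, pitch, yaw] about the fixed x, y, z axes, in that order (R = Rz(yaw) Ry(pitch) Rx(roll)).
In Python, from workcell import manip gives the robot as it stands. Calls block until the motion is done:
- manip.move_pose(position, orientation): joint-space move of the TCP to a pose.
- manip.line_to(position, rot=None, vel=0.15): straight line of the TCP; rot=None keeps the orientation; vel is the mean speed in m/s.
- manip.goto_joints(angles): joint-space move.
- manip.gripper_open() and manip.clamp(force=None): open the fingers fully, or close them until they stop; force is the grip in N (None keeps the last).
- manip.dwell(seconds).
- manip.solve_ik(position, orientation): joint angles nearest the present ones, or None.
- manip.camera(name): name is "scene" or "top" or "wrist"; returns the picture (480x640x3 uint8, blue, green, red); there is no depth.
- manip.get_calibration(name): a dict with "mtx" (3x3 intrinsics, pixels), "cam_to_world" (4x4, takes a point from camera to world coordinates). Camera axes: x right, y up, looking along -z (the intrinsics and any distortion apply to the point x, -y, -z); pixel columns grow to the right and rows downward; lengths in m; the calibration is good to about 2 mm. A picture is of the moment at which its call begins: read the wrist's pose just before it. get_calibration takes no time and is no camera call; for the wrist camera it gives the pose at the moment of the call.
A pose or a line that the arm cannot do raises manip.PlanningError and nothing moves.
- manip.sign_off(): hands the job in; it is judged then, once.
Trained networks look in the newest picture that a camera, given by its name, has taken for a name from the list of things; names that differ only in an ending like _2 or _b are one class to them, and where a whole thing is asked for, a point or a joint stands for the part that bears it (a point fixed in the world has none). Each returns a list of dicts, best first, with "conf" (0 to 1); they miss things now and then, are a little off and sometimes report something else, mostly with a low value. They report only what shows in the picture. A call takes as long as a camera call. They do not tell look-alikes from the thing itself.
- manip.search_frame(camera, label): "location" ([x, y, z] in m, in world coordinates, good to about 4 mm: the middle of the surface that is visible of it).
- manip.spot_point(camera, label): "location" ([x, y, z] in m, in world coordinates, good to about 4 mm: a listed point, or the origin of a listed thing).
Readings, each from a call of its own:
- manip.get_time(): time.
- manip.get_q(): joint angles.
- manip.get_qvel(): joint speeds.
- manip.get_effort(): joint torques, N m.
- manip.get_tcp_pos(): TCP position.
- manip.get_orientation(): TCP orientation.
- manip.get_contact_force(): force on the tool from outside, world axes, zero at the start.
- manip.get_torque(): the same for the moment, N m.
- manip.get_finger_gap(): finger opening in m.
- manip.get_grasp_force(): force on a finger pad.
Only numpy, scipy, OpenCV 4.12 (cv2) and the standard library are available. Lean on these libraries where they do the work, as an engineer would, in place of code of your own. Each camera call takes 0.05 s, during which the arm holds its last target. There are 200 camera calls.

## Working session

There is one attempt and no reset: what is moved stays moved. The work goes in short steps, each a Python script; the robot and the scene stay as the last script left them, time stands still between calls to the robot, and variables do not carry over. Pictures are saved under pics/ and viewed, at most 10 in all, crops included, and the job is handed in when it is done.

```bash
mkdir -p pics; ls; python3 - <<'E'
from workcell import manip
import cv2, numpy as np
a=manip.camera("scene"); b=manip.camera("top")
cv2.imwrite("pics/scene.png",a); cv2.imwrite("pics/top.png",b)
for c in("scene","top"):
    k=manip.get_calibration(c); print(c,np.round(k["mtx"],1).tolist(),np.round(k["cam_to_world"],3).tolist(),[x for x in k if x not in("mtx","cam_to_world")])
    for n in["box","shoehorn","catchall","mat","reader_head","diffuser","remote","glasses_case"]:
        for f in("search_frame","spot_point"):
            print(c,n,f,[(np.round(d["location"],3).tolist(),round(d["conf"],2)) for d in getattr(manip,f)(c,n)][:4])
print(manip.get_time())
E
```

```text
pics
scene [[564.3, 0.0, 325.8], [0.0, 564.3, 235.6], [0.0, 0.0, 1.0]] [[0.342, -0.794, 0.502, 1.197], [0.94, 0.288, -0.186, -0.275], [0.003, 0.535, 0.845, 1.323], [0.0, 0.0, 0.0, 1.0]] []
scene box search_frame [([0.475, 0.272, 0.036], 0.91), ([0.212, 0.339, 0.029], 0.65), ([0.446, 0.001, 0.016], 0.35)]
scene box spot_point [([0.2, 0.346, 0.001], 0.91), ([0.45, 0.279, 0.006], 0.72)]
scene shoehorn search_frame [([0.46, 0.292, 0.046], 0.7)]
scene shoehorn spot_point [([0.457, 0.285, 0.039], 0.57)]
scene catchall search_frame [([0.466, -0.247, 0.004], 0.78)]
scene catchall spot_point [([0.461, -0.245, 0.001], 0.93)]
scene mat search_frame [([0.463, 0.267, 0.004], 0.84)]
scene mat spot_point [([0.438, 0.286, 0.002], 0.71), ([0.726, -0.296, 0.0], 0.64)]
scene reader_head search_frame [([0.652, -0.052, 0.136], 0.76)]
scene reader_head spot_point [([0.619, -0.045, 0.12], 0.91)]
scene diffuser search_frame [([0.739, 0.302, 0.068], 0.95), ([0.461, 0.29, 0.046], 0.34)]
scene diffuser spot_point [([0.726, 0.32, 0.005], 0.78)]
scene remote search_frame [([0.445, 0.001, 0.016], 0.7)]
scene remo
[... 683 characters left out ...]
.93)]
top catchall spot_point [([0.465, -0.249, -0.002], 0.75)]
top mat search_frame [([0.41, 0.28, 0.006], 0.66), ([0.626, -0.04, 0.131], 0.46)]
top mat spot_point [([0.436, 0.282, 0.003], 0.95)]
top reader_head search_frame [([0.626, -0.041, 0.128], 0.76)]
top reader_head spot_point [([0.618, -0.043, 0.122], 0.95)]
top diffuser search_frame [([0.718, 0.31, 0.069], 0.59)]
top diffuser spot_point [([0.728, 0.322, -0.001], 0.65)]
top remote search_frame [([0.438, 0.007, 0.017], 0.84)]
top remote spot_point [([0.438, 0.007, 0.004], 0.91)]
top glasses_case search_frame [([0.721, -0.29, 0.039], 0.64)]
top glasses_case spot_point [([0.723, -0.294, -0.0], 0.74), ([0.434, 0.283, -0.002], 0.64)]
1.7
```

View pics/scene.png

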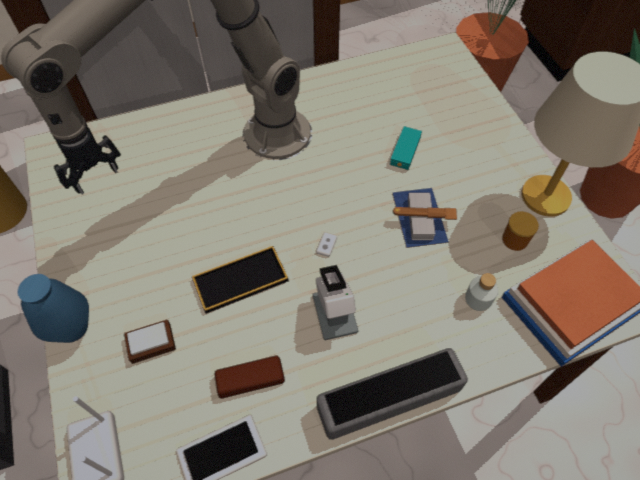

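View pics/top.png

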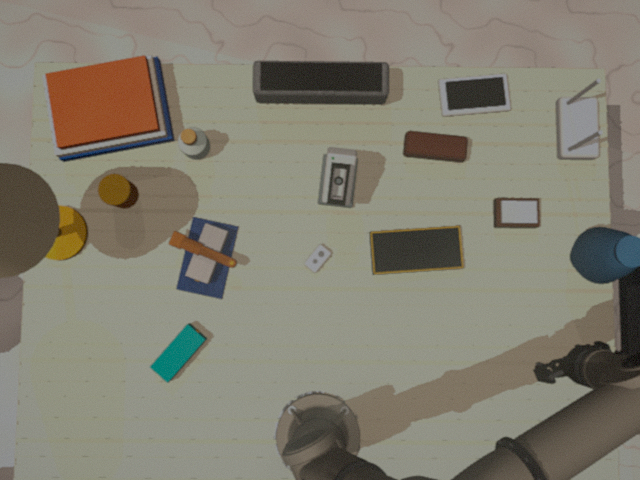

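```bash
python3 - <<'E'
import cv2
b=cv2.imread("pics/top.png")
# mat region approx
c=b[120:300,120:300]; cv2.imwrite("pics/crop.png",cv2.resize(c,(600,600),interpolation=cv2.INTER_CUBIC))
E
```

```text
(no output)
```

The top view shows these candidates:
- **Box:** the steel box under the shoehorn on the blue mat is at (206,252). The turquoise look-alike at (179,352) is not wanted.
- **Shoehorn:** the wooden bar at (203,249). The brown glasses case at (435,146) is a bystander.
- **Catchall:** the black tray with a gold edge at (417,249). The black panels at (321,82) and (475,94) are not wanted.
- **Reader:** at (338,178).

I choose the steel box on the mat and check it in the crop.

View pics/crop.png

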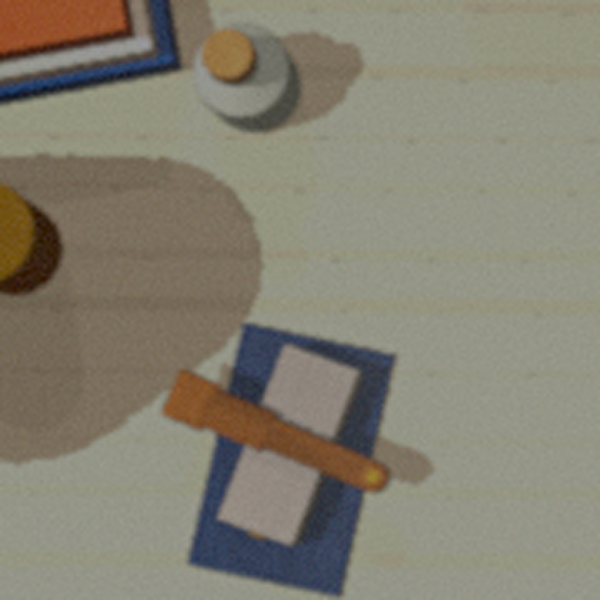

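```bash
cat > h.py <<'E'
from workcell import manip
import cv2, numpy as np
from scipy.spatial.transform import Rotation as Ro
def ray(cam,px,z,cal=None):
    k=cal or manip.get_calibration(cam); K=np.array(k["mtx"]);T=np.array(k["cam_to_world"])
    d=np.linalg.inv(K)@[px[0],px[1],1]; d=T[:3,:3]@(d*[1,-1,-1]); o=T[:3,3]
    return o+d*(z-o[2])/d[2]
def rect(mask,cam,z,cal=None):
    m=mask.astype(np.uint8); cs,_=cv2.findContours(m,cv2.RETR_EXTERNAL,cv2.CHAIN_APPROX_NONE)
    c=max(cs,key=cv2.contourArea)[:,0,:]
    P=np.array([ray(cam,p,z,cal)[:2] for p in c],np.float32)
    return cv2.minAreaRect((P*1000)),c.mean(0)
E
python3 - <<'E'
from h import *
b=cv2.imread("pics/top.png"); hsv=cv2.cvtColor(b,cv2.COLOR_BGR2HSV)
roi=np.zeros(b.shape[:2],bool); roi[200:310,165:250]=1
H,S,V=[hsv[...,i].astype(int) for i in range(3)]
mat=roi&(H>95)&(H<135)&(S>90); horn=roi&(H<20)&(S>130)
box=roi&(S<80)&(V>90)
for n,m,z in(("mat",mat,.004),("horn",horn,.046)): print(n,m.sum(),rect(m,"top",z))
roi=np.zeros(b.shape[:2],bool); roi[215:285,360:470]=1
print("catch",rect(roi&(H<35)&(S>120)&(V>80),"top",.018))
s=cv2.imread("pics/scene.png")
print("mat corners",[np.round(ray("top",p,.004),3).tolist() for p in[(193,217),(238,228),(222,298),(177,288)]])
E
```

```text
mat 804 (((396.52056884765625, 295.5289001464844), (113.82765197753906, 93.80720520019531), 77.97364044189453), array([202.90232558, 278.16744186]))
horn 683 (((456.0852966308594, 288.36126708984375), (171.7345428466797, 34.30477523803711), 68.41706848144531), array([201.21126761, 249.74647887]))
catch (((463.7254638671875, -243.3494415283203), (107.07662200927734, 227.90882873535156), 4.26399040222168), array([416.44186047, 249.58527132]))
mat corners [[0.543, 0.325, 0.004], [0.516, 0.209, 0.004], [0.338, 0.246, 0.004], [0.362, 0.36, 0.004]]
```

The crop confirms it: a pale steel box with its brass button at crop (258,535), so its -x end faces the robot. The shoehorn's wide blade is at (185,395) and its handle end at (375,478). I'll move now, taking one wrist look at the reader and one above the box.

```bash
cat >> h.py <<'E'
def spots(cam,names,f="spot_point"):
    for n in names: print(n,[(np.round(d["location"],4).tolist(),round(d["conf"],2)) for d in getattr(manip,f)(cam,n)][:3])
def shot(name):
    cal=manip.get_calibration("wrist"); im=manip.camera("wrist"); cv2.imwrite(f"pics/{name}.png",im)
    np.savez(f"pics/{name}.npz",mtx=cal["mtx"],cam_to_world=cal["cam_to_world"]); return im
def loadcal(name): 
    d=np.load(f"pics/{name}.npz"); return dict(mtx=d["mtx"],cam_to_world=d["cam_to_world"])
def st(): print("t",round(manip.get_time(),2),"p",np.round(manip.get_tcp_pos(),4).tolist(),"o",np.round(manip.get_orientation(),2).tolist(),"F",np.round(manip.get_contact_force(),2).tolist(),"gap",round(manip.get_finger_gap(),4),"gf",round(manip.get_grasp_force(),1))
E
python3 - <<'E'
from h import *
st()
print("box corners",[np.round(ray("top",(120+x/3.3333,120+y/3.3333),.036)[:2],3).tolist() for x,y in[(285,343),(358,372),(298,546),(217,518)]])
for y in (68,-112): print(y,manip.solve_ik([.456,.288,.3],[180,0,y]))
p=manip.get_tcp_pos(); manip.line_to([p[0],p[1],.33],vel=.2)
st()
manip.move_pose([.50,-.045,.36],[180,0,0]); st()
shot("w1"); spots("wrist",["reader_head"])
manip.move_pose([.45,.285,.28],[180,0,68]); st()
shot("w2"); spots("wrist",["box","shoehorn","mat"]); st()
w=np.hstack([cv2.imread("pics/w1.png"),cv2.imread("pics/w2.png")]); cv2.imwrite("pics/w12.png",cv2.resize(w,(800,300)))
E
```

```text
t 1.7 p [0.2222, -0.5031, 0.2313] o [180.0, 0.0, 23.83] F [0.37, -0.23, 0.01] gap 0.0854 gf 0.0
box corners [[0.525, 0.286], [0.503, 0.231], [0.373, 0.273], [0.393, 0.334]]
68 [-13.71762853  17.09997078 -27.27481311  79.81374752   7.77443731
  84.94004625 -62.64112689]
-112 [  7.52152461  25.36966013 -61.68764422  79.05861651  22.1696768
  88.39474153 105.67181591]
t 2.34 p [0.222, -0.5027, 0.3291] o [-179.92, 0.0, 23.83] F [-0.22, -0.69, 0.85] gap 0.0853 gf 0.0
t 4.28 p [0.4999, -0.0464, 0.3596] o [179.97, 0.04, -0.13] F [0.47, -0.3, -0.35] gap 0.0852 gf 0.0
reader_head [([0.6165, -0.043, 0.1228], 0.92)]
t 5.67 p [0.4517, 0.2829, 0.2801] o [179.91, 0.05, 67.74] F [0.3, -0.55, 0.03] gap 0.0855 gf 0.0
box [([0.2033, 0.3492, -0.0005], 0.96), ([0.4479, 0.2786, 0.0066], 0.71), ([0.7276, 0.3181, 0.0026], 0.42)]
shoehorn [([0.4566, 0.2875, 0.0305], 0.95)]
mat []
t 5.88 p [0.4512, 0.2835, 0.2801] o [179.96, 0.01, 67.79] F [-0.86, 0.32, -0.54] gap 0.0852 gf 0.0
```

View pics/w12.png

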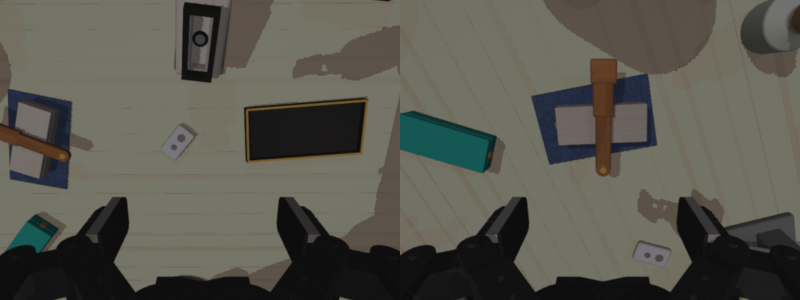

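Left (w1): the rim is at about (200,40), the tray at (306,131) and the remote at (178,142). Right (w2): the shoehorn runs from (603,65) to (603,170) across the box at (602,124). Next I fit the horn and box, and crop the rim.

```bash
python3 - <<'E'
from h import *
im=cv2.imread("pics/w2.png"); cal=loadcal("w2"); hsv=cv2.cvtColor(cv2.GaussianBlur(im,(5,5),0),cv2.COLOR_BGR2HSV)
H,S,V=[hsv[...,i].astype(int) for i in range(3)]
roi=np.zeros(S.shape,bool); roi[85:290,200:430]=1
horn=roi&(H<18)&(S>120)&(V>50)
r,c=rect(horn,"wrist",.046,cal); print("horn",r,c)
roi[:]=0; roi[150:250,240:400]=1
box=roi&(S<60)&(V>95); 
box=cv2.morphologyEx((box|(horn&roi)).astype(np.uint8),cv2.MORPH_OPEN,np.ones((7,7)))
ov=im.copy(); ov[box>0]=(0,255,0); 
# box rows only: columns via lid at .036
b=roi&(S<60)&(V>80)&~horn; b=cv2.morphologyEx(b.astype(np.uint8),cv2.MORPH_OPEN,np.ones((5,5)))
cnt=[c for c in cv2.findContours(b,cv2.RETR_EXTERNAL,cv2.CHAIN_APPROX_NONE)[0] if cv2.contourArea(c)>300]
pts=np.vstack([c[:,0] for c in cnt]); P=np.array([ray("",p,.036,cal)[:2] for p in pts],np.float32)*1000
print("box",cv2.minAreaRect(P)); 
for x,y in pts: im[y,x]=(0,255,0)
a=cv2.resize(cv2.imread("pics/w1.png")[0:150,260:400],(560,600),interpolation=cv2.INTER_CUBIC)
cv2.imwrite("pics/rim.png",a[:, :]); 
c2=cv2.resize(im[90:290,200:430],(240,209)); 
out=np.zeros((600,800,3),np.uint8); out[:,:560]=a; out[:209,560:]=c2; cv2.imwrite("pics/rim.png",out)
E
```

```text
horn ((456.5077819824219, 286.9278564453125), (173.30552673339844, 34.89151382446289), 68.59713745117188) [325.16985646 181.38277512]
box ((448.7085876464844, 269.53131103515625), (83.02669525146484, 143.13136291503906), 70.10051727294922)
```

View pics/rim.png

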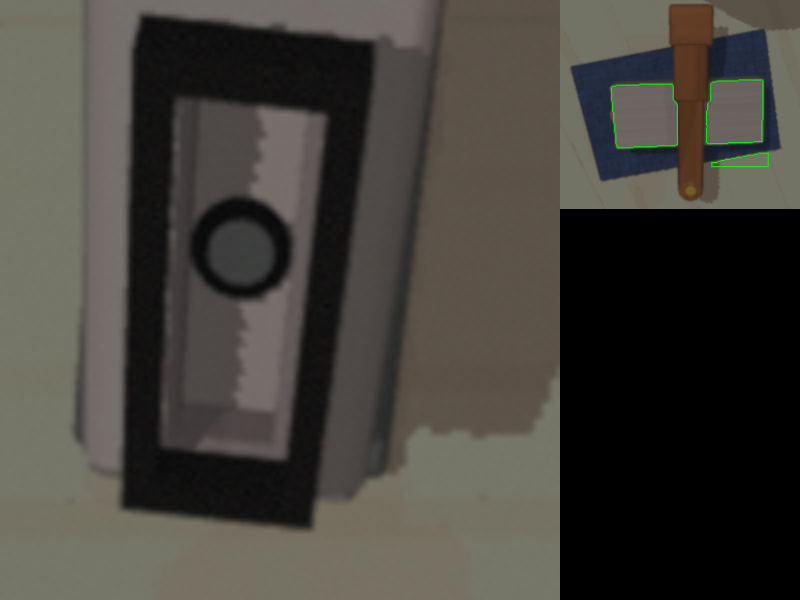

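The rim corners in full-image pixels are (295,4), (353.5,11), (338,132) and (290.5,127). The box contour fits the lid, apart from one stray shadow triangle. I'll fit the reader and box, then grasp the shoehorn.

```bash
cat > fit.py <<'E'
from h import *
from scipy.optimize import least_squares
cal=loadcal("w1"); K=np.array(cal["mtx"]); T=cal["cam_to_world"]
obs=np.array([(295,4.25),(353.5,10.75),(338,132),(290.5,127)])
loc=np.array([(50,22,0),(50,-22,0),(-50,-22,0),(-50,22,0)])/1000
def Rh(y): return Ro.from_euler("z",y,degrees=True)*Ro.from_euler("y",-35,degrees=True)
h0=np.array([.6175,-.0438,.122])
def proj(P):
    c=(P-T[:3,3])@T[:3,:3]*[1,-1,-1]; u=c@K.T; return u[:,:2]/u[:,2:]
def f(v):
    P=Rh(v[4]).apply(loc+[0,0,v[3]])+v[:3]
    return np.r_[(proj(P)-obs).ravel()/1.5,(v[:3]-h0)/.003]
s=least_squares(f,np.r_[h0,.05,-5],x_scale=[.01,.01,.01,.01,5])
print("head",np.round(s.x,4),"res",np.round(s.fun,2))
E
python3 fit.py; python3 - <<'E'
from h import *
c=loadcal("w2")
q=np.array([ray("",((x-560)*.958+200,y*.957+90),.036,c)[:2] for x,y in[(611,86),(616,148),(762,142),(764,80)]])
print("boxc",q.round(4).tolist(),q.mean(0),cv2.minAreaRect((q*1000).astype(np.float32)))
x,y=.4549,.2828; o=[180,0,68.5]
manip.line_to([x,y,.07],o,vel=.15)
manip.line_to([x,y,.038],vel=.05); st()
manip.clamp(30); st()
E
```

```text
head [ 0.6232 -0.0448  0.126   0.0302 -6.0457] res [-1.5   1.04  1.08  1.54  0.68 -1.25 -0.28 -1.42  1.89 -0.32  1.34]
boxc [[0.3963, 0.3315], [0.3757, 0.2773], [0.5047, 0.2307], [0.5255, 0.2843]] [0.45054048 0.28096758] ((450.59234619140625, 280.8250427246094), (57.955352783203125, 138.3005828857422), 69.93614196777344)
t 8.22 p [0.455, 0.283, 0.0381] o [-180.0, -0.02, 68.5] F [0.33, -0.39, -0.57] gap 0.0854 gf 0.0
t 8.8 p [0.4552, 0.2832, 0.0385] o [179.96, -0.06, 68.5] F [1.08, 0.05, 2.75] gap 0.0232 gf 32.8
```

```bash
python3 - <<'E'
from h import *
manip.line_to([.455,.283,.14],vel=.12); st()
manip.move_pose([.4639,-.2505,.20],[180,0,94.3]); st()
shot("w3"); spots("wrist",["shoehorn","catchall"])
manip.line_to([.4639,-.2505,.03],vel=.12)
manip.line_to([.4639,-.2505,.0095],vel=.04); st()
cv2.imwrite("pics/w3b.png",manip.camera("wrist"))
a=cv2.imread("pics/w3.png");b=cv2.imread("pics/w3b.png")
cv2.imwrite("pics/w33.png",cv2.resize(np.hstack([a,b]),(800,300)))
E
```

```text
t 9.8 p [0.4545, 0.2823, 0.1391] o [-179.94, 0.1, 68.49] F [-0.12, -0.56, -0.71] gap 0.023 gf 32.4
t 11.74 p [0.4644, -0.249, 0.2] o [179.98, -0.04, 94.43] F [1.12, 0.83, -0.88] gap 0.0231 gf 32.4
shoehorn [([0.4663, -0.2398, 0.1965], 0.76)]
catchall []
t 14.12 p [0.464, -0.2504, 0.0093] o [180.0, -0.01, 94.31] F [-0.57, 0.39, -1.09] gap 0.0228 gf 32.5
```

View pics/w33.png

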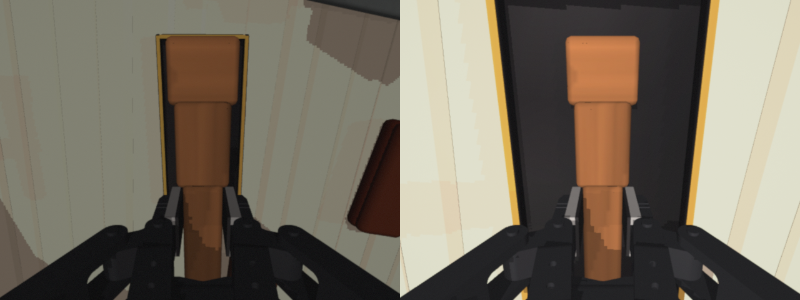

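The shoehorn is centred and parallel in the tray (right panel: blade at (602,70), tray walls symmetric at x≈505 and 705). I'll release it, then grasp and lift the box.

```bash
python3 - <<'E'
from h import *
manip.gripper_open(); st()
manip.line_to([.4639,-.2505,.18],vel=.2)
shot("w4"); spots("wrist",["shoehorn"])
manip.move_pose([.44,.28,.22],[180,0,-20]); st()
im=shot("w5"); spots("wrist",["box"]); spots("wrist",["box","mat"],"search_frame")
cv2.imwrite("pics/w45.png",cv2.resize(np.hstack([cv2.imread("pics/w4.png"),im]),(800,300)))
for o in([180,0,-20],):print(manip.solve_ik([.4495,.281,.003],o))
R=Ro.from_euler("z",-6,degrees=True)*Ro.from_euler("y",-35,degrees=True)
o=(R*Ro.from_euler("x",180,degrees=True)).as_euler("xyz",degrees=True); print(o, manip.solve_ik([.62,-.0445,.124]+R.apply([0,0,.03]),o),manip.solve_ik([.62,-.0445,.124]+R.apply([0,0,.11]),o))
E
```

```text
t 14.8 p [0.4639, -0.2505, 0.0095] o [180.0, 0.0, 94.3] F [-0.66, -0.17, 0.03] gap 0.0856 gf 0.0
shoehorn [([0.4663, -0.241, 0.0035], 0.69)]
t 18.46 p [0.4404, 0.2794, 0.2198] o [179.98, -0.01, -20.06] F [-0.46, -0.48, -0.14] gap 0.0855 gf 0.0
box [([0.4469, 0.2763, 0.006], 0.72), ([0.1998, 0.3473, -0.0013], 0.72), ([0.4493, 0.2785, 0.0043], 0.41)]
box [([0.2378, 0.3218, 0.0326], 0.98), ([0.4546, 0.2749, 0.0381], 0.83)]
mat [([0.4502, 0.286, 0.0002], 0.82)]
[  -3.25777814   36.59816799  -42.04243917  104.05735858   30.74445149
   51.3537161  -169.53878202]
[180. -35.  -6.] [  40.28089021   13.62253894  -44.77866445  119.71308949   42.53858651
   19.97944676 -133.16910346] [  39.07702155   -0.42308951  -38.51081222  120.49023024    6.83584839
   25.12664349 -100.79997434]
```

View pics/w45.png

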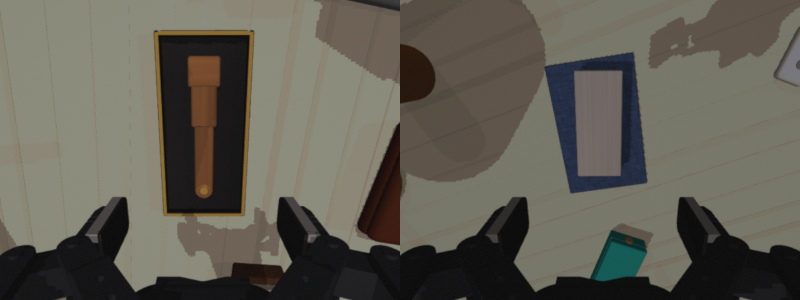

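Left: the shoehorn lies in the tray, let go, at (203,127). Right: the bare box lid runs from (575,71) to (620,176) on the mat, aligned with the tool. I'll measure it and grasp.

```bash
python3 - <<'E'
from h import *
c=loadcal("w5")
im=cv2.GaussianBlur(cv2.imread("pics/w5.png"),(5,5),0); hsv=cv2.cvtColor(im,cv2.COLOR_BGR2HSV)
roi=np.zeros(im.shape[:2],bool); roi[100:295,270:365]=1
m=roi&(hsv[...,1]<60)&(hsv[...,2]>80)
r,_=rect(m,"",.036,c); print("box",r)
p=np.array(r[0])/1000; ok=abs(p-[.4495,.281]).max()<.012 and abs(max(r[1])-140)<8
if not ok: p=np.array([.4495,.281])
yaw=-20.
if ok:
    a=r[2] if r[1][0]>r[1][1] else r[2]-90
    if abs(a+20)<4: yaw=a
print(ok,p,yaw)
manip.line_to([p[0],p[1],.06],[180,0,yaw],vel=.15)
manip.line_to([p[0],p[1],.012],vel=.08); st()
for z in(.008,.004):
    manip.line_to([p[0],p[1],z],vel=.03); F=manip.get_contact_force(); print(z,np.round(F,1))
    if F[2]>4: break
manip.clamp(60); st()
manip.line_to([p[0],p[1],.03],vel=.05); st()
manip.line_to([p[0],p[1],.12],vel=.12); st()
np.save("grasp.npy",[*p,yaw])
E
```

```text
box ((450.4721374511719, 281.2912292480469), (58.89133071899414, 138.0787353515625), 70.22735595703125)
True [0.45047214 0.28129123] -19.77264404296875
t 20.62 p [0.4505, 0.2816, 0.012] o [-179.98, 0.0, -19.76] F [0.22, -0.31, 0.54] gap 0.0854 gf 0.0
0.008 [ 0.1 -0.4  0.5]
0.004 [-0.4 -0.6  0.4]
t 21.55 p [0.4506, 0.2814, 0.0044] o [-179.99, -0.02, -19.77] F [-0.15, 0.38, 3.59] gap 0.059 gf 67.8
t 22.22 p [0.4504, 0.2811, 0.03] o [179.99, -0.01, -19.78] F [0.49, 0.76, -4.55] gap 0.0588 gf 66.9
t 23.12 p [0.4499, 0.2806, 0.1191] o [179.9, 0.06, -19.77] F [-0.04, 0.65, -4.61] gap 0.0589 gf 66.9
```

```bash
cat > press.py <<'E'
from h import *
Hd=np.array([.620,-.0444,.124]); R=Ro.from_euler("z",-6,degrees=True)*Ro.from_euler("y",-35,degrees=True)
n=R.apply([0,0,1]); o=[180,-35,-6]
def at(d): return Hd+n*d
def avg(k=6):
    v=[]
    for _ in range(k): manip.dwell(.03); v.append(manip.get_contact_force())
    return np.mean(v,0)
E
python3 - <<'E'
from press import *
p=manip.get_tcp_pos(); manip.line_to([p[0],p[1],.24],vel=.2)
manip.move_pose(at(.13),o); st()
manip.line_to(at(.09),vel=.1); F0=avg(10); np.save("F0.npy",F0); print("F0",F0.round(2)); st()
d=.09; f=0
while d>.02:
    d-=.003 if f<1.2 else .0015
    manip.line_to(at(d),vel=.03); dF=avg()-F0; f=dF@n
    print(round(d,4),round(f,2),dF.round(1).tolist())
    if f>4.3: break
st()
cv2.imwrite("pics/press_s.png",manip.camera("scene"));cv2.imwrite("pics/press_t.png",manip.camera("top"))
a=cv2.resize(cv2.imread("pics/press_s.png")[200:360,250:430],(450,400));b=cv2.resize(cv2.imread("pics/press_t.png")[110:250,280:400],(343,400))
cv2.imwrite("pics/press.png",np.hstack([a,b]))
E
```

```text
t 25.11 p [0.5456, -0.0348, 0.2298] o [-179.93, -34.89, -5.9] F [-0.03, 0.13, -5.13] gap 0.0588 gf 67.0
F0 [-0.05 -0.27 -4.46]
t 25.99 p [0.5688, -0.0391, 0.1983] o [179.97, -35.06, -5.99] F [0.2, 0.89, -4.44] gap 0.0591 gf 67.0
0.087 -0.16 [0.1, 0.3, -0.1]
0.084 -0.11 [0.0, 0.7, -0.2]
0.081 -0.11 [0.2, 0.2, -0.0]
0.078 -0.27 [0.1, 0.0, -0.3]
0.075 -0.1 [0.2, 0.5, -0.0]
0.072 -0.09 [-0.0, 0.1, -0.1]
0.069 -0.05 [-0.0, 0.5, -0.1]
0.066 0.05 [0.0, 0.5, 0.0]
0.063 -0.16 [0.0, 0.1, -0.2]
0.06 -0.27 [0.2, 0.2, -0.2]
0.057 -0.31 [0.1, 0.5, -0.3]
0.054 -0.05 [0.0, 0.7, -0.1]
0.051 -0.16 [0.1, 0.2, -0.1]
0.048 -0.36 [-0.1, 0.2, -0.5]
0.045 0.02 [0.1, 0.5, 0.0]
0.042 0.06 [0.2, 0.5, 0.2]
0.039 -0.14 [0.2, 0.5, -0.1]
0.036 0.11 [0.2, 0.3, 0.2]
0.033 -0.54 [0.6, 0.4, -0.3]
0.03 0.02 [-0.0, -0.2, 0.0]
0.027 -0.07 [-0.1, 0.4, -0.2]
0.024 2.18 [-0.9, -0.1, 2.1]
0.0225 3.17 [-0.7, 0.0, 3.4]
0.021 4.62 [-1.6, 0.2, 4.5]
t 36.79 p [0.6082, -0.0432, 0.1415] o [-180.0, -35.03, -6.0] F [-0.67, -0.67, 0.29] gap 0.0586 gf 67.5
```

View pics/press.png

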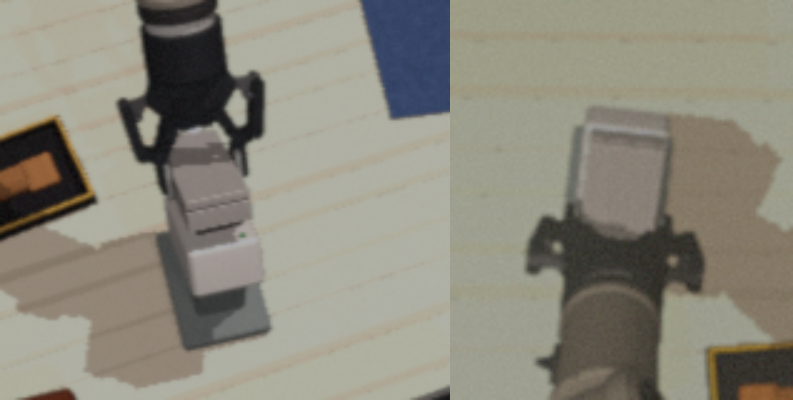

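The pictures show the box centred across the head (top crop: box x 583–667, head about 577–672). The force rises about 0.8 N/mm, as the sprung rim should. I'll hold here, then put the box back.

```bash
python3 - <<'E'
from press import *
F0=np.load("F0.npy"); t=manip.get_time()
while manip.get_time()-t<3.4: print(round((avg(10)-F0)@n,2),end=" ")
st()
manip.line_to(at(.10),vel=.08); st()
p=manip.get_tcp_pos(); manip.line_to([p[0]-.03,p[1],.25],vel=.15)
manip.move_pose([.443,.2825,.15],[180,0,-15]); st()
manip.line_to([.443,.2825,.02],vel=.12); manip.line_to([.443,.2825,.008],vel=.03); F=avg(8); print(F.round(2))
z=.008
while z>.002:
    z-=.001; manip.line_to([.443,.2825,z],vel=.02); f=avg()[2]-F[2]; print(round(z,4),round(f,2))
    if f>2: break
st()
E
```

```text
4.23 4.15 4.05 4.22 4.19 4.4 4.43 4.34 4.37 4.33 4.44 t 40.56 p [0.608, -0.0431, 0.1412] o [180.0, -35.0, -5.99] F [-0.2, -0.69, 1.15] gap 0.0589 gf 67.5
t 41.69 p [0.5622, -0.0385, 0.2047] o [-180.0, -34.86, -6.01] F [0.61, 1.85, -4.23] gap 0.0591 gf 67.1
t 43.49 p [0.4444, 0.2809, 0.1498] o [179.97, -0.09, -15.14] F [0.82, -0.17, -4.17] gap 0.0591 gf 66.9
[ 0.03  0.16 -4.27]
0.007 -0.22
0.006 0.06
0.005 -0.0
0.004 4.29
t 47.34 p [0.4432, 0.2827, 0.0044] o [-179.98, -0.03, -15.0] F [-0.78, -0.66, -0.58] gap 0.0595 gf 67.2
```

```bash
python3 - <<'E'
from h import *
manip.gripper_open(); st()
manip.line_to([.443,.2825,.22],vel=.15); manip.dwell(.3); st()
im=manip.camera("wrist"); cv2.imwrite("pics/end.png",np.hstack([cv2.resize(im,(400,300)),cv2.resize(manip.camera("top"),(400,300))]))
E
```

```text
t 47.73 p [0.4432, 0.2827, 0.0042] o [-179.97, -0.02, -14.99] F [1.04, 0.98, -0.55] gap 0.0854 gf 0.0
t 49.62 p [0.4429, 0.2824, 0.2196] o [179.97, 0.03, -15.0] F [0.31, 0.45, -0.03] gap 0.0852 gf 0.0
```

View pics/end.png

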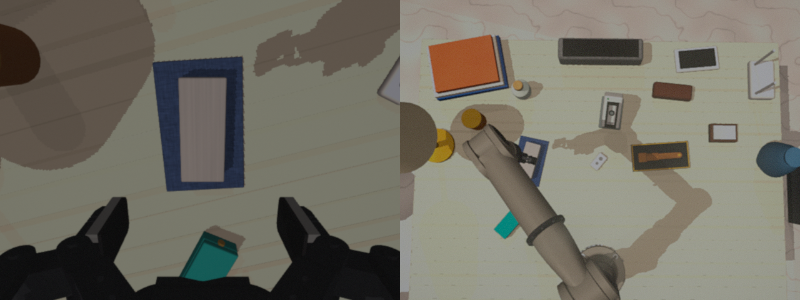

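The box lies flat on the mat at (201,130) in the left panel. The shoehorn is in the tray at (660,156) in the right panel, and the jar, remote and case are where they were.

```bash
python3 -c "
from workcell import manip
print(manip.sign_off())"
```

```text
the job is handed in; nothing more can be done
None
```

I handed the job in at about 50 s, with no verdict returned: the shoehorn is in the catchall, the box was held on the reader rim at about 4.3 N for 3.4 s (centring judged from the cameras only), and it is back flat on the mat, let go, with nothing else disturbed.

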